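# Load a parts tray past the sprung gate

### The job

Load the parts tray into the test chute: press the gate's long bar down with one fingertip to swing the gate up, and keep it held open while your other finger pushes the tray by its rear tab along the chute until its nose rests against the end stop. The gate must not rub or rest on the tray on the way, so hold it open until the tray is fully home, then let go so that the gate drops shut into the gap behind the parts. Push only: do not pinch or lift the tray, and leave the parts lying around undisturbed.

Things in the scene. Friction and masses are not known exactly. Their poses are not given: they have to be found in the camera images.
- chute: Fixed aluminium channel, 276 mm long. Origin on the table, on the centre line below the gate blade. The tray travels to its -y; the press bar is on its -x side; z up. Floor 6 mm above the table; walls y -84 to +188 mm, inner faces x = -32/+32, 6 thick, tops at 32 mm. Open at +y end. Hinge rod and lugs at x = -44, up to 50 mm high. The tray starts in the channel, upstream (+y) of the gate.
- chute_stop (a point): Centre of the end stop's face that the tray's nose must reach: chute x = 0, y = -74 mm, 22 mm above the table. Axes as the chute's.
- gate (a joint): Angle (rad) of the rocker gate about a rod parallel to the chute at chute x = -44 mm, 42 mm above the table. 0 = shut, blade in the channel; grows to 0.6 (stop) as the press bar goes down. The blade clears the tray above 0.27; aim for 0.4 or more. A spring shuts it by itself: the bar needs about 3 N to start and 5 to 7 N to hold open.
- gate_blade (a point): Steel blade of the gate, 34 mm across the channel, 6 mm along it, 24 mm high; origin at its centre. Shut: at chute x = +11 mm, y = 0, from 28 to 52 mm above the table; it rises as the bar goes down. A 12 mm wide arm at y = 0 joins it to the hinge rod, its top 52 mm above the table when shut.
- press_bar (a point): Flat steel bar fixed to the gate, outside the channel on the chute's -x side: 24 wide, 172 long, 6 mm thick; origin at its centre, axes as the chute's when shut. Spans chute y = +20 to +192 mm. Middle line at chute x = -75 mm; top there 53 mm above the table when shut (outer edge higher), about 39 mm at gate 0.45. Press it anywhere along its length; a fingertip may slide along it.
- tray: Loose grey tray, 0.3 kg, 60 wide (x), 100 mm long (y), 2 mm play each side, axes as the chute's; origin at the centre of its underside. Load bay with three fastened parts: y -50 to +6, 32 high. Gap for the blade: y +6 to +42 (ribs 16 high). Upright push tab: y +42 to +50, 56 wide, top 62 mm above the table. Home: origin at chute y = -24, tab's rear face at +26 mm, so no finger passes the gate.
- relay_orange: Orange box-shaped relay, 28x30x36 mm, bystander standing beside the press bar; origin at the centre of its underside.
- cap_blue: Blue upright cylindrical capacitor, 22 mm across, 41 mm tall, bystander beside the press bar; origin at the centre of its underside.
- cap_black: Black upright cylindrical capacitor, 18 mm across, 36 mm tall, bystander on the far side of the chute; origin at the centre of its underside.
- spool: Solder spool, 66x56x56 mm, bystander on the far side of the chute; origin at the centre of its underside.
- side_cutters: Red-handled side cutters, 138x53x13 mm, lying flat to the left of the chute, bystander; origin at the centre of its underside.

How it is judged:
By the outcome, as a careful person would: the job done as asked, in the order asked, and still so for the second after the job is handed in, with the robot touching nothing.
It also fails if it takes over 32 s, if anything falls off the work surface, if the arm or the gripper's body presses on something with over 40 N, if the wrist force passes 120 N, or if a joint passes its speed limit or range.

### The arm

A 6-joint arm with a two-finger parallel gripper is mounted at the origin on a cart in front of the work surface, level with it; the furniture and walls round the work are solid. World frame = base frame: x ahead of the robot, y to its left, z up, the work surface at z = 0. Lengths are in mm, angles in rad, forces in N, time in s.
With the tool pointing down it reaches from about 275 to 750 mm from the base axis. Payload 10.2 kg.
Tool frame: the origin (TCP) lies on the front face of the gripper's body, between the roots of the fingers; the fingertips stand 73 mm ahead of it and the grasp point (between the pads) lies 54 mm ahead of it; z points along the fingers, y is the direction in which the jaws open and shut (so a half turn about z gives the same grasp; the last joint's range is limited). The gripper opens to 85 mm and grips with 20 to 120 N. Pads are 22 mm wide; open, the fingers measure 114 mm over their backs; the gripper's body (76 mm by 85 mm) begins 54 mm behind the grasp point. The pads swing forward as they close: fully open they stand 13 mm farther back than shut.
Start: joints at [-1.463, 0.313, 1.498, -0, 1.331, -0.223], TCP at [170.507, -496.547, 303.894] pointing down, gripper open.
Joint ranges: [-2.94, 2.94], [-0.97, 2.17], [0.19, 2.56], [-1.23, 4.37], [0.02, 3.11], [-2.88, 2.88]. Speed limits (rad/s): [2.39, 2.39, 3.01, 3.14, 3.14, 3.14].

### API

Orientations are given as a unit quaternion [w, x, y, z].
In Python, from rig import ctrl gives the robot as it stands.
- The arm moves only by the tool move_arm, never from a script. Its argument "series" is a list of rows, each a list of 3 entries, a list of its own where there are three numbers: the shift along the tool's x, y, z in mm, then the turn about the tool's z in degrees, then the opening, from 0 (shut) to 1 (fully open). In form: [[[tx, ty, tz], yaw, grip], ...]. A call has 1 to 10 rows; each row is the pose to reach, as a shift and turn from the pose commanded when the call began, along the tool's axes at that moment; what a row does not reach only later rows make up. A row lasts 1/8 s, in which the tool goes at most 62.5 mm and 10.7 degrees, less where a joint would pass 70% of its speed; a pose out of reach is approached as far as the arm can. A call with a gripper value outside its range is refused whole. The fingers move at their own pace and stop on an object; "force" is the grip in N (left out, the last holds). Time passes only in rows, so rows that repeat a pose let the fingers close. It gives the time, the measured TCP pose, the force and the opening at its end, in the units of the state.
- ctrl.sense(): the state, without advancing time (a new reading comes with each control period).
- ctrl.capture(name): name is "scene" or "top"; returns (picture, depth): 384x512x3 uint8, red, green, blue; 384x512 float32, mm along the optical axis (not along the pixel's ray), 0 where there is no reading.
- ctrl.camera_model(name): a dict with "fov_y" (degrees; the focal length in pixels is half the picture's height over the tangent of half this angle, whatever the lens; pixels are square), "cx", "cy" (the principal point, pixels), "rvec" (rotation vector, rad) and "tvec" (3), from world to camera coordinates, as OpenCV has them. Camera axes: x right, y down, z forward; pixel columns grow to the right and rows downward; lengths in mm; the calibration is good to about 2 mm. A picture is of the moment at which its call begins. camera_model takes no time and is no camera call.
- ctrl.finish_job(): hands the job in, once; it reports no verdict.
The state is a dict: "time_s": time; "joints": joint angles; "dq": joint speeds; "tau": joint torques, N m; "eef_pos": TCP position; "ee_rot": TCP orientation; "force": force on the tool from outside, world axes, zero at the start; "wrist_torque": the same for the moment, N m; "grip_width": opening from 0.0 (shut) to 1.0 (fully open).
Only numpy, scipy, OpenCV 4.12 (cv2) and the standard library are available. Lean on these libraries where they do the work, as an engineer would, in place of code of your own. Each camera call takes 0.05 s, during which the arm holds its last target.

## Working session

There is one attempt and no reset: what is moved stays moved. The work goes in short steps, Python scripts to look and compute and a tool call to move; the robot and the scene stay as the last step left them, time stands still between calls to the robot, and variables do not carry over. Pictures are saved under pics/ and viewed, and the job is handed in when it is done.

Besides the shell and the picture viewer there is one more tool, called after "Call:" as name(argument=value, ...), one argument or row to a line, values as JSON. move_arm: Moves the arm, as the interface text tells. Its arguments: {"type":"object","properties":{"series":{"type":"array","items":{"type":"array"}},"force":{"type":"number"}},"required":["series"]}

```bash
ls; mkdir -p pics
python3 - <<'E'
from rig import ctrl
import cv2,numpy as np
s=ctrl.sense();print(s)
for n in("scene","top"):
    p,d=ctrl.capture(n);cv2.imwrite(f"pics/{n}0.png",p[:,:,::-1]);np.savez(f"{n}0.npz",p=p,d=d)
    print(n,ctrl.camera_model(n))
E
```

```text
pics
{'time_s': 0.0, 'joints': array([-1.46339347e+00,  3.13433379e-01,  1.49841531e+00, -3.43222813e-06,
        1.33099785e+00, -2.23395865e-01]), 'dq': array([-0.00073911,  0.0003042 ,  0.00090452,  0.00130042, -0.00049444,
        0.00075054]), 'tau': array([ 1.08480916e-03, -4.12267721e+01, -2.59739631e+01, -1.95608436e-04,
        4.15503295e-03,  9.90211646e-06]), 'eef_pos': array([ 170.4916026 , -496.37646426,  303.35171823]), 'ee_rot': array([-6.25988292e-04,  9.86352419e-01,  1.64646626e-01,  3.46763316e-05]), 'force': array([ 0.21267014, -0.32170452,  0.02236878]), 'wrist_torque': array([0.03238654, 0.02193665, 0.00964523]), 'grip_width': 1.0011961527818605}
scene {'fov_y': 43.58844448785177, 'cx': 261.19723097606817, 'cy': 198.21603720331396, 'rvec': array([ 0.91279425, -2.54939248,  0.98319037]), 'tvec': array([592.42155818,  92.8719487 , 967.96865307])}
top {'fov_y': 46.682811728823005, 'cx': 253.56999150299666, 'cy': 191.87616441026046, 'rvec': array([ 2.16771749, -2.11057045,  0.12350518]), 'tvec': array([ 336.95218199,  502.79095086, 1046.92072902])}
```

View pics/scene0.png

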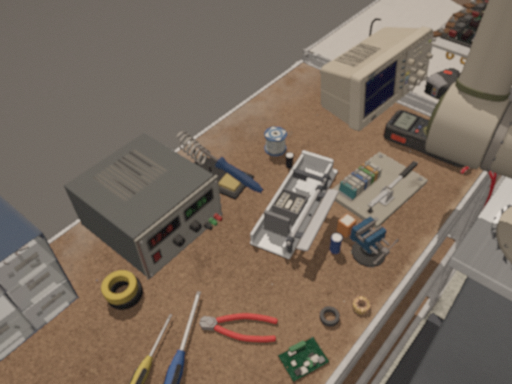

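View pics/top0.png

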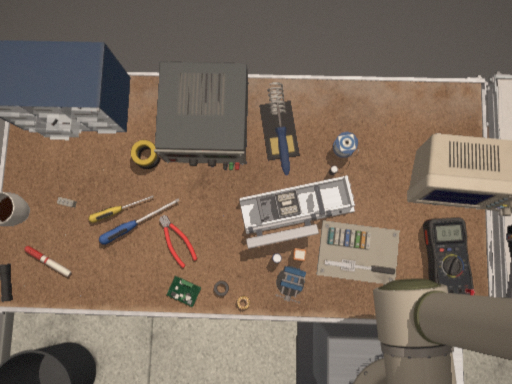

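```bash
cat > h.py <<'E'
import numpy as np,cv2
from rig import ctrl
def cam(n):
    m=ctrl.camera_model(n);f=192/np.tan(np.radians(m['fov_y']/2));K=np.array([[f,0,m['cx']],[0,f,m['cy']],[0,0,1]])
    R=cv2.Rodrigues(m['rvec'])[0];return K,R,m['tvec']
def ray(n,u,v,z):
    K,R,t=cam(n);c=-R.T@t;d=R.T@np.linalg.inv(K)@[u,v,1];return c+d*(z-c[2])/d[2]
def cloud(n,d):
    K,R,t=cam(n);v,u=np.mgrid[:384,:512];P=np.linalg.inv(K)@np.stack([u.ravel(),v.ravel(),np.ones(u.size)])*d.ravel()
    return ((P.T-t)@R).reshape(384,512,3)
def proj(n,X):
    K,R,t=cam(n);p=K@(R@np.asarray(X,float).T+t[:,None]);return (p[:2]/p[2]).T
E
python3 - <<'E'
from h import *
p=np.load('top0.npz')
im=p['p'][:,:,::-1];cv2.imwrite('pics/topc.png',cv2.resize(im[160:300,220:380],None,fx=5,fy=4.2,interpolation=cv2.INTER_CUBIC)[:600])
s=np.load('scene0.npz')['p'][:,:,::-1];cv2.imwrite('pics/scenec.png',cv2.resize(s[140:270,230:400],None,fx=4.5,fy=4.5,interpolation=cv2.INTER_CUBIC))
for n in('top','scene'):
    K,R,t=cam(n);print(n,-R.T@t,K[0,0])
    c=cloud(n,np.load(n+'0.npz')['d']);print((np.load(n+'0.npz')['d']==0).sum())
    # height
    pts=dict(top=[(200,250),(297,215),(280,240),(345,200),(300,255)],scene=[(300,330),(284,220),(320,210)])[n]
    for u,v in pts: print((u,v),c[v,u].round(1))
E
```

```text
top [ 344.6922993   323.70350922 1113.00574257] 444.93365300710525
756
(200, 250) [349.7 480.2   0.6]
(297, 215) [440.4 243.2  31.9]
(280, 240) [378.1 284.2  56.2]
(345, 200) [483.2 122.6   7.4]
(300, 255) [344.4 235.1  37.8]
scene [ 71.84346543 821.20259912 785.50405629] 480.1746687113844
790
(300, 330) [ 2.858e+02  4.755e+02 -3.000e-01]
(284, 220) [434.2 332.8  58.8]
(320, 210) [398.  260.5  50.3]
```

Run:
```python
from h import *
c=cloud('top',np.load('top0.npz')['d'])[...,2]
cc=c[160:300,220:380];g=np.clip(cc*2.5,0,255).astype(np.uint8)
cv2.imwrite('pics/toph.png',cv2.resize(cv2.applyColorMap(g,cv2.COLORMAP_JET),None,fx=5,fy=4.2,interpolation=cv2.INTER_NEAREST))
```

```text
(no output)
```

View pics/topc.png

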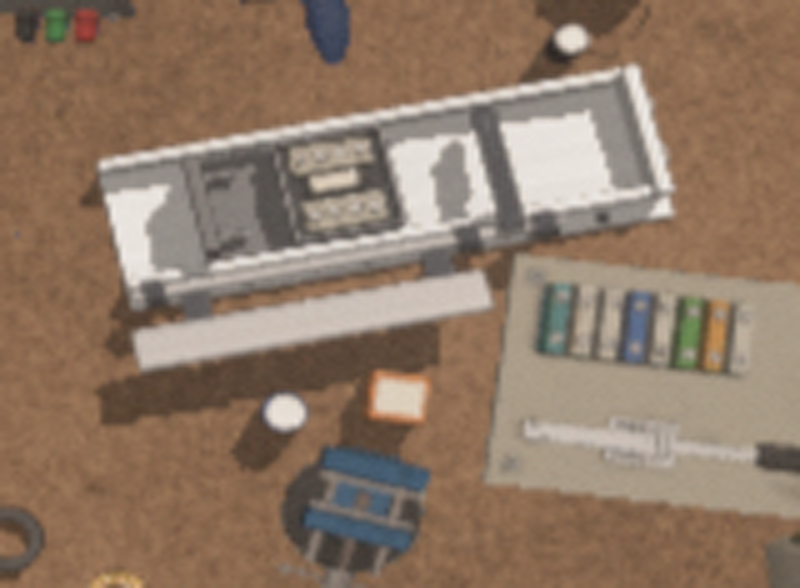

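View pics/scenec.png

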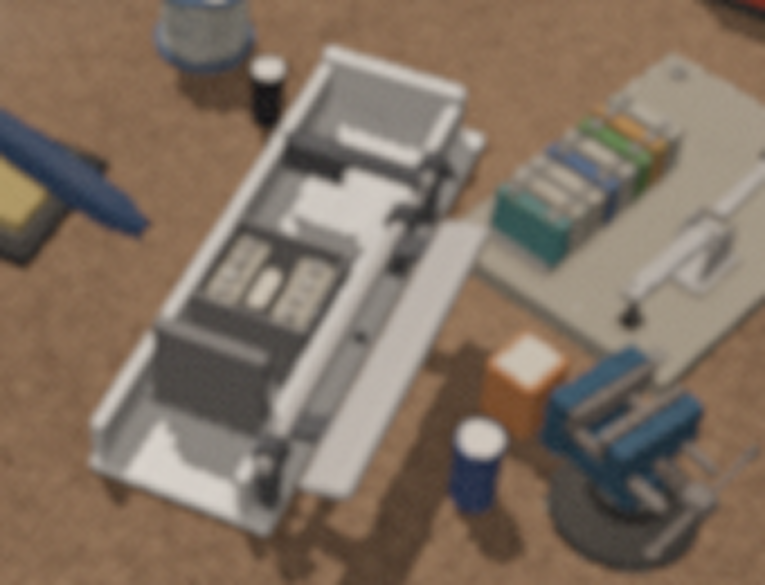

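View pics/toph.png

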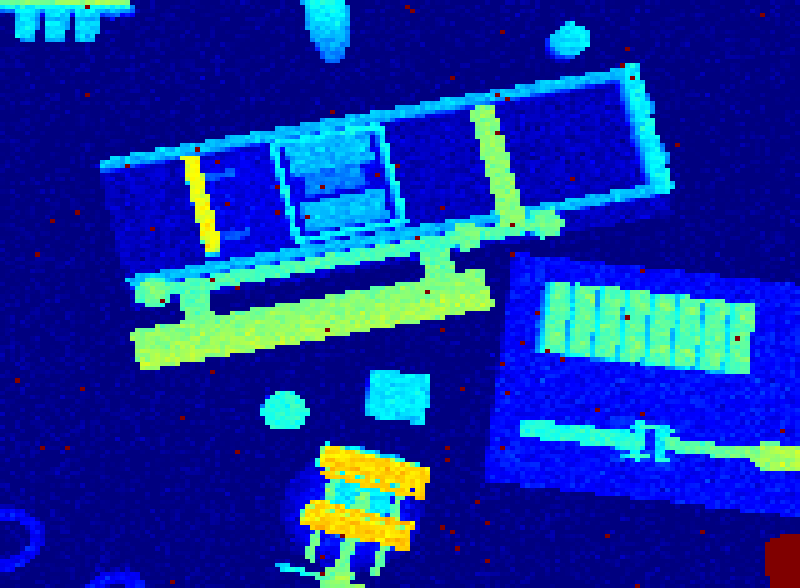

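Run:
```python
from h import *
c=cloud('top',np.load('top0.npz')['d'])
def reg(x0,x1,y0,y1,zl,zh):
    # crop pixel coords of zoomed image
    a=c[int(160+y0/4.2):int(160+y1/4.2),int(220+x0/5):int(220+x1/5)].reshape(-1,3)
    return a[(a[:,2]>zl)&(a[:,2]<zh)]
def box(q):
    r=cv2.minAreaRect(q[:,:2].astype(np.float32));return np.round(r[0],1),np.round(r[1],1),round(r[2],2),np.median(q[:,2]).round(1),len(q)
bar=reg(125,500,265,375,49,62)
bar=bar[:]
def line(q):
    vx,vy,x0,y0=cv2.fitLine(q[:,:2].astype(np.float32),cv2.DIST_HUBER,0,.01,.01).ravel();return np.degrees(np.arctan2(vy,vx)).round(2),(x0.round(1),y0.round(1))
lo=reg(130,420,305,375,49,62);print('bar',box(lo),line(lo))
far=reg(100,620,60,175,27,37);print('farwall',box(far),line(far))
tab=reg(175,225,150,260,58,66);print('tab',box(tab),line(tab),tab.mean(0))
gate=reg(470,525,100,215,45,58);print('gate',box(gate),line(gate),gate.mean(0))
stop=reg(615,680,75,185,27,40);print('stop',box(stop),line(stop),stop.mean(0))
for n,r in dict(relay=(360,435,365,430,30,40),blue=(255,315,385,435,35,46),black=(540,600,15,65,30,42),vise=(290,435,440,560,5,90)).items():
    q=reg(*r);print(n,box(q),q.mean(0).round(1),q[:,2].max())
```

```text
bar (array([388. , 297.7]), array([ 29.5, 136.2]), 13.42, np.float64(53.5), 493) (np.float32(-79.19), (np.float32(383.1), np.float32(298.4)))
farwall (array([493.3, 254. ]), array([ 36. , 259.1]), 13.32, np.float64(31.9), 422) (np.float32(-76.36), (np.float32(505.3), np.float32(257.4)))
tab (array([452.8, 333.8]), array([54.4,  7.7]), 14.04, np.float64(62.0), 72) (np.float32(13.97), (np.float32(453.0), np.float32(334.1))) [452.90786932 333.88941596  62.09540423]
gate (array([482.1, 193.2]), array([63.9, 12.2]), 13.64, np.float64(52.1), 136) (np.float32(13.98), (np.float32(481.9), np.float32(193.4))) [481.44981598 193.24789523  51.99190521]
stop (array([505.4, 117.4]), array([68.2, 12.8]), 14.81, np.float64(36.0), 104) (np.float32(14.97), (np.float32(505.3), np.float32(119.9))) [505.10683547 119.31648283  35.29452167]
relay (array([347.1, 236.7]), array([28.3, 27.3]), 83.55, np.float64(36.2), 138) [347.  236.9  36.1] 39.535966333506096
blue (array([338.1, 291.2]), array([18.9, 21.4]), 1.66, np.float64(41.6), 68) [337.5 291.2  41.7] 45.29434874974929
black (array([556.4, 155.1]), array([15.7, 17.3]), 46.57, np.float64(35.0), 48) [556.4 155.5  35.2] 39.41192932331342
vise (array([287.3, 253.8]), array([65.6, 63.6]), 1.04, np.float64(51.5), 630) [286.8 256.5  46.1] 72.52548840467527
```

Run:
```python
from h import *
for n in('top','scene'):
    c=cloud(n,np.load(n+'0.npz')['d']).reshape(-1,3)
    O=np.array([476.,192.])
    for th in (13.5,14.0,14.5):
        t=np.radians(th);ex=np.array([np.cos(t),np.sin(t)]);ey=np.array([-np.sin(t),np.cos(t)])
        X=(c[:,:2]-O)@ex;Y=(c[:,:2]-O)@ey;Z=c[:,2]
        m=(abs(Z-32)<3)&(X>25)&(X<48)&(Y>-80)&(Y<185)
        A=np.polyfit(Y[m],X[m],1);
        b=(Z>46)&(Z<62)&(X<-60)&(X>-95)&(Y>10)&(Y<200)
        B=np.polyfit(Y[b],X[b],1)
        tb=(Z>58)&(Z<66)&(abs(X)<34)&(Y>120)&(Y<170)
        T=np.polyfit(X[tb],Y[tb],1)
        g=(abs(Z-52)<4)&(abs(X)<25)&(abs(Y)<15);G=np.polyfit(X[g],Y[g],1)
        sp=(Z>30)&(Z<42)&(abs(X)<28)&(Y<-65)&(Y>-95)
        S=np.polyfit(X[sp],Y[sp],1)
        print(n,th,'wall slope/mid',A.round(3),'mid of band',np.percentile(X[m],[3,50,97]).round(1),'bar',B.round(3),np.percentile(X[b],[3,50,97]).round(1),np.percentile(Y[b],[1,99]).round(1),'tab',T.round(3),np.percentile(X[tb],[2,98]).round(1),np.percentile(Y[tb],[2,98]).round(1),'gate',G.round(3),np.percentile(Y[g],[2,98]).round(1),'stop',S.round(3),np.percentile(Y[sp],[2,98]).round(1))
```

```text
top 13.5 wall slope/mid [-1.1000e-02  4.2236e+01] mid of band [26.7 44.2 47.8] bar [ 1.0000e-03 -6.8015e+01] [-75.2 -67.9 -60.5] [ 22.3 189.4] tab [8.00000e-03 1.43282e+02] [-15.8  32.3] [139.6 147. ] gate [ 0.007 -0.012] [-6.1  5.6] stop [-5.0000e-02 -7.6987e+01] [-82.2 -66.7]
top 14.0 wall slope/mid [-1.4000e-02  4.1897e+01] mid of band [26.1 44.3 47.8] bar [ 6.0000e-03 -6.8111e+01] [-74.4 -67.5 -60.5] [ 22.7 190.1] tab [5.0000e-03 1.4327e+02] [-14.6  32.7] [139.5 146.9] gate [-0.002 -0.012] [-6.   5.7] stop [-4.8000e-02 -7.7034e+01] [-82.  -67.4]
top 14.5 wall slope/mid [-1.9000e-02  4.1722e+01] mid of band [26.5 44.  47.7] bar [ 1.0000e-02 -6.8074e+01] [-73.9 -67.  -60.4] [ 23.2 190.4] tab [-6.00000e-03  1.43273e+02] [-13.4  32.5] [139.4 146.8] gate [-0.01  -0.012] [-6.   5.8] stop [-5.0000e-02 -7.7125e+01] [-82.1 -67.1]
scene 13.5 wall slope/mid [-2.0000e-03  3.9738e+01] mid of band [26.2 42.6 47.1] bar [ 2.0000e-03 -6.9137e+01] [-76.5 -69.  -60.6] [ 23.1 191.1] tab [-6.00000e-03  1.44141e+02] [-16.3  33.5] [138.3 148. ] gate [0.01 0.63] [-7.2  7.5] stop [-3.8000e-02 -7.6528e+01] [-81.7 -70.5]
scene 14.0 wall slope/mid [1.0000e-03 3.9649e+01] mid of band [26.3 42.8 47.4] bar [ 6.0000e-03 -6.9068e+01] [-75.7 -68.5 -60.5] [ 23.5 191.6] tab [-1.90000e-02  1.44152e+02] [-15.1  32. ] [138.3 147.9] gate [0.002 0.63 ] [-7.1  7.6] stop [-5.500e-02 -7.651e+01] [-81.9 -70.2]
scene 14.5 wall slope/mid [-2.0000e-03  3.9615e+01] mid of band [26.3 42.2 47.5] bar [ 1.0000e-02 -6.8918e+01] [-75.1 -67.9 -60.3] [ 23.9 192.2] tab [-2.70000e-02  1.44179e+02] [-13.9  32.2] [138.3 147.8] gate [-0.006  0.63 ] [-7.   7.5] stop [-6.4000e-02 -7.6551e+01] [-81.9 -70.1]
```

Run:
```python
from h import *
for n in('top','scene'):
    c=cloud(n,np.load(n+'0.npz')['d']).reshape(-1,3)
    t=np.radians(13.7);ex=np.array([np.cos(t),np.sin(t)]);ey=np.array([-np.sin(t),np.cos(t)])
    O=np.array([476.,192.])+9*ex
    X=(c[:,:2]-O)@ex;Y=(c[:,:2]-O)@ey;Z=c[:,2]
    def rep(name,zl,zh,x0,x1,y0,y1):
        m=(Z>zl)&(Z<zh)&(X>x0)&(X<x1)&(Y>y0)&(Y<y1)
        long= np.ptp(Y[m])>np.ptp(X[m]); a,b=(Y,X) if long else (X,Y)
        print(n,name,m.sum(),'slope',np.degrees(np.polyfit(a[m],b[m],1)[0]).round(2),'X',np.percentile(X[m],[1,50,99]).round(1),'Y',np.percentile(Y[m],[1,50,99]).round(1),'z',np.median(Z[m]).round(1))
    rep('wall',29,36,28,45,-70,180)
    rep('nearwall',29,35,-45,-28,40,70)
    rep('bar',45,64,-100,-58,10,205)
    rep('tab',58,66,-40,40,120,170)
    rep('arm',48,56,-30,40,-15,15)
    rep('stop',30,42,-25,25,-95,-60)
    rep('bayparts',25,40,-24,24,60,125)
    rep('relay',30,40,-140,-95,20,120)
    rep('blue',36,45,-160,-100,100,160)
    rep('black',30,40,45,110,-60,10)
    rep('vise',40,80,-220,-140,40,140)
    for z in (3,20,45):
        m=(Z>z)&(Y>-260)&(Y<400)&(X<-60)&(X>-250)
    # anything tall near
    m=(Z>60)&(abs(X)<150)&(Y>-200)&(Y<350)&~((abs(X)<40)&(Y>120)&(Y<170))
    print(np.c_[X,Y,Z][m][::20].round())
```

```text
top wall 243 slope 0.23 X [28.7 36.6 40.1] Y [-65.1  62.  177.8] z 32.2
top nearwall 30 slope -1.12 X [-35.9 -32.9 -28.6] Y [41.  53.6 68.7] z 32.0
top bar 725 slope 0.23 X [-84.1 -72.6 -59.5] Y [ 22.2 106.1 189.5] z 53.0
top tab 72 slope 0.24 X [-24.9   2.6  28.7] Y [139.5 143.5 147. ] z 62.0
top arm 120 slope -0.0 X [-29.3  -1.2  27.8] Y [-6.1  0.   5.7] z 52.3
top stop 76 slope -0.2 X [-23.8  -0.3  23.2] Y [-82.  -77.5 -73.6] z 36.9
top bayparts 239 slope -0.97 X [-21.9   0.7  23.3] Y [ 60.4  80.1 103.2] z 31.2
top relay 137 slope 0.92 X [-138.8 -123.7 -108.2] Y [59.  74.2 89.9] z 36.2
top blue 69 slope 20.42 X [-154.9 -121.  -110.4] Y [107.4 128.7 139.6] z 41.4
top black 42 slope -0.67 X [52.1 60.3 69.8] Y [-59.7 -54.  -45.9] z 34.6
top vise 442 slope -15.21 X [-217.9 -178.8 -145.5] Y [ 75.  106.9 135.4] z 66.3
[[-105.  159. 1113.]
 [-105.  159. 1113.]
 [-105.  159. 1113.]
 [-105.  159. 1113.]
 [-105.  159. 1113.]
 [-105.  159. 1113.]
 [-105.  159. 1113.]
 [-105.  159. 1113.]
 [-105.  159. 1113.]
 [-105.  159. 1113.]
 [-105.  159. 1113.]
 [-105.  159. 1113.]
 [-105.  159. 1113.]

[... 3046 characters left out ...]
  61.]
 [ 137.  213.   92.]
 [ 146.  246.  117.]
 [ 135.  201.   77.]
 [ 141.  232.  103.]
 [ 149.  265.  130.]
 [ 139.  221.   89.]
 [ 145.  249.  113.]
 [ 135.  202.   70.]
 [ 142.  230.   91.]
 [ 149.  256.  113.]
 [ 137.  213.   74.]
 [ 142.  231.   87.]
 [ 147.  251.  102.]
 [ 135.  206.   61.]
 [ 140.  220.   70.]
 [ 143.  232.   79.]
 [ 144.  242.   86.]
 [ 148.  245.   84.]
 [ 146.  247.   85.]
 [ 147.  247.   80.]
 [ 146.  249.   80.]
 [ 147.  253.   81.]
 [ 149.  255.   80.]
 [ 149.  265.   88.]
 [ 127.  235.   66.]
 [ 129.  238.   65.]
 [ 134.  242.   64.]
 [ 131.  243.   64.]
 [-149.  117.   68.]
 [ 149.  275.   69.]
 [ 144.  279.   67.]
 [ 140.  282.   66.]
 [ 144.  288.   61.]]
```

Call:
move_arm(
  series=[
    [[286,-342,0],-20,0.73],
    [[286,-342,0],-20,0.73],
    [[286,-342,0],-20,0.73],
    [[286,-342,0],-20,0.73],
    [[286,-342,0],-20,0.73],
    [[286,-342,0],-20,0.73],
    [[286,-342,0],-20,0.73],
    [[500,-720,0],-20,0.73],
    [[500,-720,0],-20,0.73],
    [[500,-720,0],-20,0.73],
  ],
)

```text
time_s: 1.35
eef_pos: [361.8, 98.4, 304.0]
ee_rot: [0.0, 0.943, 0.333, 0.0]
force: [1.6, -1.2, -0.2]
grip_width: 0.731
```

Call:
move_arm(
  series=[
    [[192,-163,0],-64.7,0.73],
    [[192,-163,0],-64.7,0.73],
    [[192,-163,0],-64.7,0.73],
    [[192,-163,0],-64.7,0.73],
    [[192,-163,50],-64.7,0.73],
    [[192,-163,100],-64.7,0.73],
    [[192,-163,140],-64.7,0.73],
    [[192,-163,140],-64.7,0.73],
  ],
)

```text
time_s: 2.35
eef_pos: [407.7, 343.1, 161.6]
ee_rot: [-0.001, 0.618, 0.786, -0.003]
force: [0.2, -0.1, 1.5]
grip_width: 0.732
```

```bash
cat > fr.py <<'E'
from h import *
t=np.radians(13.6);ex=np.array([np.cos(t),np.sin(t)]);ey=np.array([-np.sin(t),np.cos(t)])
O=np.array([484.9,194.2])
def toC(c): return np.stack([(c[...,:2]-O)@ex,(c[...,:2]-O)@ey,c[...,2]],-1)
def snap(tag):
    out={}
    for n in('top','scene'):
        p,d=ctrl.capture(n);out[n]=(p,toC(cloud(n,d)))
    a=cv2.resize(out['top'][0][140:300,210:390,::-1],None,fx=3.3,fy=3.3);b=cv2.resize(out['scene'][0][100:260,220:400,::-1],None,fx=3.3,fy=3.3)
    cv2.imwrite(f'pics/{tag}_t.png',a);cv2.imwrite(f'pics/{tag}_s.png',b);return out
def st():
    s=ctrl.sense();e=s['eef_pos'];r=s['ee_rot'];print('t',round(s['time_s'],2),'eefC',toC(e).round(1),'head',np.degrees(2*np.arctan2(r[2],r[1])).round(2),'F',s['force'].round(1),'Fc',(s['force'][:2]@ex).round(1),(s['force'][:2]@ey).round(1),'g',round(s['grip_width'],3));return s
E
python3 - <<'E'
from fr import *
st();o=snap('a')
E
```

```text
t 2.35 eefC [-40.  162.9 161.6] head 103.64 F [ 0.2 -0.1  1.5] Fc 0.2 -0.1 g 0.732
```

View pics/a_s.png

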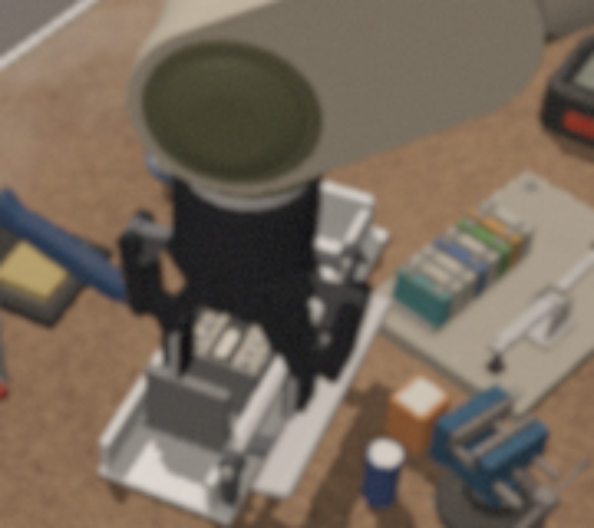

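View pics/a_t.png

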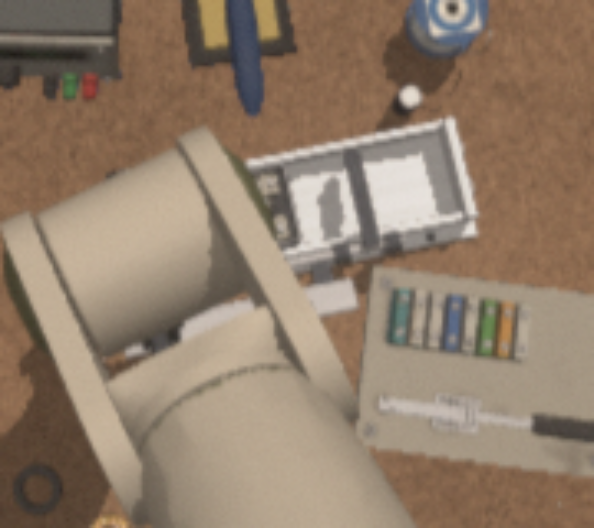

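Run:
```python
from fr import *
s=st()
p,d=ctrl.capture('scene');c=toC(cloud('scene',d))
m=(c[...,2]>66)&(c[...,2]<160)&(c[...,0]>-110)&(c[...,0]<40)&(c[...,1]>120)&(c[...,1]<215)
q=c[m]
for z in range(66,160,6):
    k=q[(q[:,2]>=z)&(q[:,2]<z+6)]
    if len(k)>3:
        for nm,w in(('A',k[k[:,0]<-40]),('B',k[k[:,0]>-40])):
            if len(w)>3: print(z,nm,len(w),'X',np.percentile(w[:,0],[3,97]).round(1),'Y',np.percentile(w[:,1],[3,97]).round(1))
```

```text
t 2.45 eefC [-38.3 163.3 165.2] head 103.64 F [-0.3  0.8 -0.2] Fc -0.2 0.8 g 0.73
96 B 10 X [-7.4 -3.8] Y [155.2 173.7]
102 A 12 X [-81.6 -71. ] Y [169.4 175.1]
102 B 18 X [-8.   3.9] Y [156.5 175.9]
108 A 26 X [-83.4 -70.1] Y [159.3 175.5]
108 B 18 X [-7.8  4.4] Y [158.3 175.3]
114 A 18 X [-83.5 -72.7] Y [162.3 176.2]
114 B 24 X [-8.1  4.5] Y [156.  176.1]
120 A 22 X [-83.7 -71.2] Y [160.5 174.9]
120 B 22 X [-7.9  4.4] Y [156.5 176. ]
126 A 15 X [-83.1 -70.6] Y [168.4 175.3]
126 B 19 X [-8.   3.3] Y [156.1 175.6]
132 A 12 X [-85.  -70.9] Y [168.5 175.4]
132 B 23 X [-8.  -0.5] Y [155.3 176.1]
138 A 22 X [-87.6 -71.8] Y [169.4 177. ]
138 B 26 X [-6.5 14.4] Y [168.5 177.2]
144 A 80 X [-100.8  -70.8] Y [153.4 176.9]
144 B 49 X [-6.8 23.2] Y [156.7 177. ]
150 A 71 X [-101.5  -68.4] Y [153.8 176.3]
150 B 79 X [-6.  21.1] Y [153.6 176.6]
156 A 24 X [-101.8  -63.5] Y [153.7 180.3]
156 B 21 X [-7.7 24.1] Y [155.8 178.2]
```

Call:
move_arm(
  series=[
    [[0,1.5,20],0,0.73],
    [[0,1.5,35],0,0.73],
    [[0,1.5,39],0,0.73],
    [[0,1.5,42],0,0.73],
    [[0,1.5,45],0,0.73],
    [[0,1.5,48],0,0.73],
    [[0,1.5,48],0,0.73],
  ],
)

```text
time_s: 3.38
eef_pos: [410.2, 344.1, 115.9]
ee_rot: [-0.0, 0.618, 0.786, -0.0]
force: [-1.4, -0.7, 2.6]
grip_width: 0.732
```

Run:
```python
from fr import *
st()
```

```text
t 3.38 eefC [-37.4 163.3 115.9] head 103.66 F [-1.4 -0.7  2.6] Fc -1.5 -0.3 g 0.732
```

```bash
cat >> fr.py <<'E'
def meas(c,tag=''):
    X,Y,Z=c[...,0],c[...,1],c[...,2]
    def p(n,m,f=np.median):
        if m.sum()>4: print(tag,n,m.sum(),f(Z[m]).round(1),end=' ')
    for a,b in((25,60),(60,100),(100,140),(175,190)):
        m=(X<-70)&(X>-80)&(Y>a)&(Y<b)&(Z>25)&(Z<58);p(f'bar{a}',m)
    m=(X>0)&(X<26)&(abs(Y)<9)&(Z>45)&(Z<105);p('blade',m,lambda z:np.percentile(z,90))
    m=(abs(X)<32)&(Z>56)&(Z<66)&(Y>18)&(Y<160)
    if m.sum()>4: print('tabY',np.percentile(Y[m],[3,97]).round(1),'n',m.sum())
    else: print()
E
python3 - <<'E'
from fr import *
o=snap('b');[meas(o[n][1],n) for n in o];st()
E
```

```text
top bar25 56 49.5 top blade 55 62.4 
scene bar25 57 48.1 scene bar175 32 48.2 tabY [139.2 156.3] n 62
t 3.48 eefC [-37.3 163.3 116. ] head 103.65 F [-1.1  0.2  2.1] Fc -1.0 0.5 g 0.728
```

View pics/b_s.png

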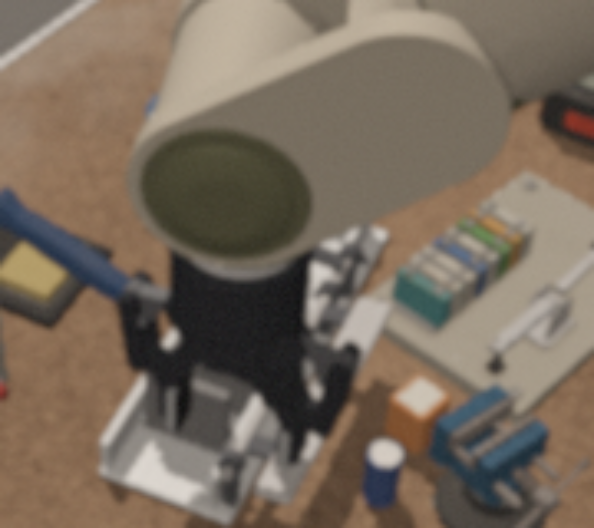

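Call:
move_arm(
  series=[
    [[0,0,3],0,0.73],
    [[0,0,6],0,0.73],
    [[0,0,8],0,0.73],
    [[0,0,10],0,0.73],
    [[0,0,10],0,0.73],
  ],
)

```text
time_s: 4.1
eef_pos: [410.2, 344.1, 105.8]
ee_rot: [-0.0, 0.618, 0.786, -0.0]
force: [-3.9, 1.1, 3.9]
grip_width: 0.732
```

Run:
```python
from fr import *
st();o=snap('c');[meas(o[n][1],n) for n in o];st()
```

```text
t 4.1 eefC [-37.4 163.2 105.8] head 103.65 F [-3.9  1.1  3.9] Fc -3.5 1.9 g 0.732
top bar25 55 37.9 top blade 51 82.2 
scene bar25 60 37.2 scene bar100 6 36.5 scene bar175 38 36.8 tabY [139.6 157.6] n 57
t 4.2 eefC [-37.4 163.2 105.9] head 103.65 F [-2.7  0.   4.7] Fc -2.6 0.6 g 0.728
```

View pics/c_s.png

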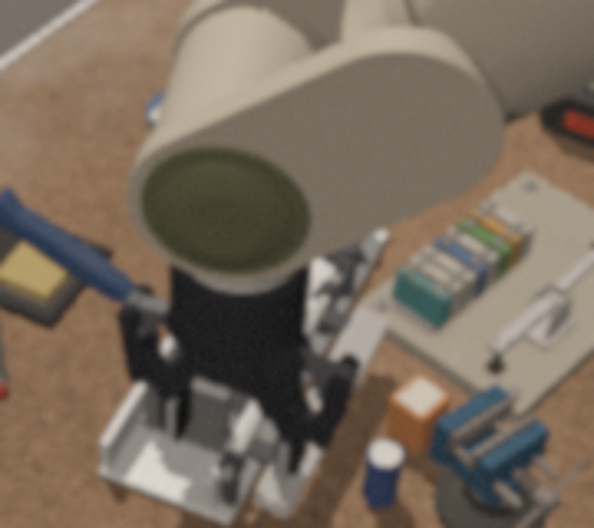

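Call:
move_arm(
  series=[
    [[-2,0,0],0,0.73],
    [[-4,0,0],0,0.73],
    [[-6,0,0],0,0.73],
    [[-9,0,0],0,0.73],
    [[-13,0,0],0,0.73],
    [[-18,0,0],0,0.73],
    [[-23,0,0],0,0.73],
    [[-28,0,0],0,0.73],
    [[-32,0,0],0,0.73],
    [[-35,0,0],0,0.73],
  ],
)

```text
time_s: 5.45
eef_pos: [418.6, 310.2, 106.1]
ee_rot: [-0.0, 0.618, 0.786, 0.001]
force: [-2.3, 5.0, 4.8]
grip_width: 0.732
```

Run:
```python
from fr import *
st();o=snap('d');[meas(o[n][1],n) for n in o]
```

```text
t 5.45 eefC [-37.1 128.3 106.1] head 103.65 F [-2.3  5.   4.8] Fc -1.1 5.4 g 0.732
top blade 51 81.3 
scene bar100 50 37.7 scene bar175 38 37.3 tabY [110.2 140.4] n 78
```

View pics/d_s.png

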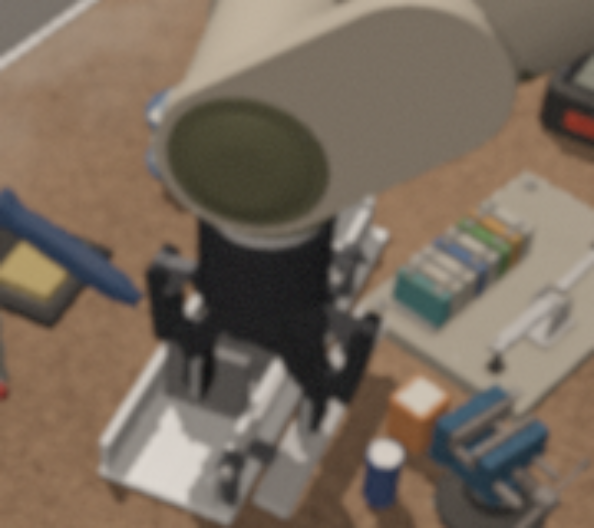

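View pics/d_t.png

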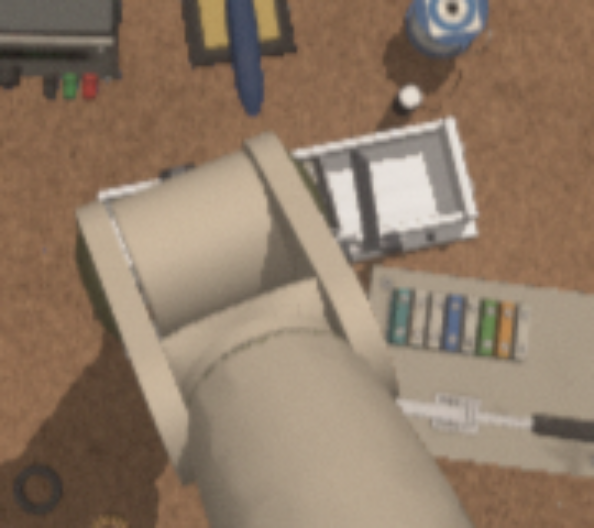

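Call:
move_arm(
  series=[
    [[-3,0,0],0,0.73],
    [[-7,0,0],0,0.73],
    [[-12,0,0],0,0.73],
    [[-17,0,0],0,0.73],
    [[-22,0,0],0,0.73],
    [[-27,0,0],0,0.73],
    [[-32,0,0],0,0.73],
    [[-37,0,0],0,0.73],
    [[-42,0,0],0,0.73],
    [[-46,0,0],0,0.73],
  ],
)

```text
time_s: 6.8
eef_pos: [429.4, 265.5, 106.1]
ee_rot: [-0.0, 0.618, 0.786, 0.0]
force: [-2.8, 5.7, 4.9]
grip_width: 0.726
```

Run:
```python
from fr import *
st();o=snap('e');[meas(o[n][1],n) for n in o]
```

```text
t 6.8 eefC [-37.2  82.3 106.1] head 103.65 F [-2.8  5.7  4.9] Fc -1.4 6.2 g 0.726
top bar100 9 37.9 top bar175 26 38.4 
scene bar60 59 39.5 scene bar100 82 37.1 scene bar175 39 36.9 tabY [64.9 93.9] n 84
```

View pics/e_s.png

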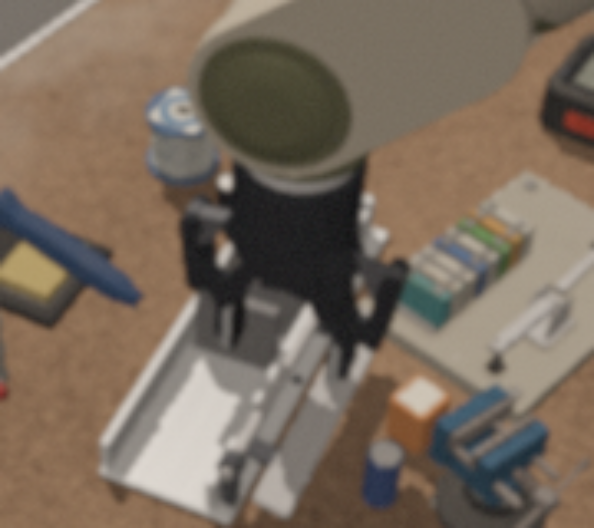

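Call:
move_arm(
  series=[
    [[-3,0,0],0,0.73],
    [[-7,0,0],0,0.73],
    [[-12,0,0],0,0.73],
    [[-17,0,0],0,0.73],
    [[-22,0,0],0,0.73],
    [[-27,0,0],0,0.73],
    [[-31,0,0],0,0.73],
    [[-35,0,0],0,0.73],
    [[-38,0,0],0,0.73],
    [[-40,0,0],0,0.73],
  ],
)

```text
time_s: 8.15
eef_pos: [438.8, 226.6, 106.1]
ee_rot: [-0.0, 0.618, 0.786, 0.0]
force: [-2.2, 6.0, 6.6]
grip_width: 0.731
```

Run:
```python
from fr import *
st();o=snap('f');[meas(o[n][1],n) for n in o]
```

```text
t 8.15 eefC [-37.2  42.3 106.1] head 103.65 F [-2.2  6.   6.6] Fc -0.8 6.3 g 0.731
top bar60 22 37.1 top bar100 70 38.2 top bar175 26 38.2 
scene bar25 54 39.7 scene bar60 76 36.8 scene bar100 83 37.0 scene bar175 34 37.0 scene blade 30 75.9 tabY [24.2 54.1] n 82
```

View pics/f_s.png

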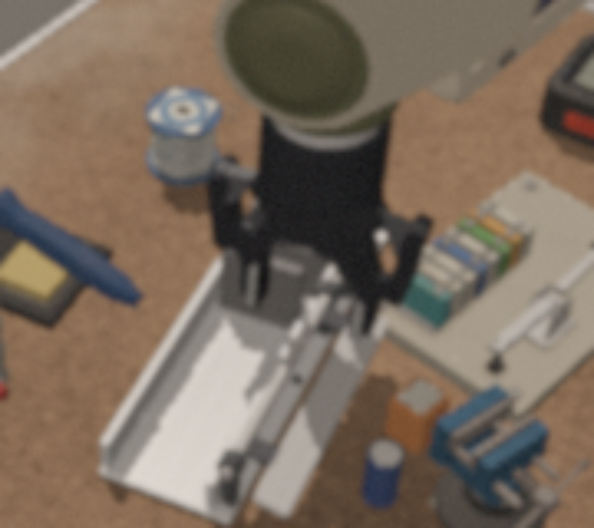

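View pics/f_t.png

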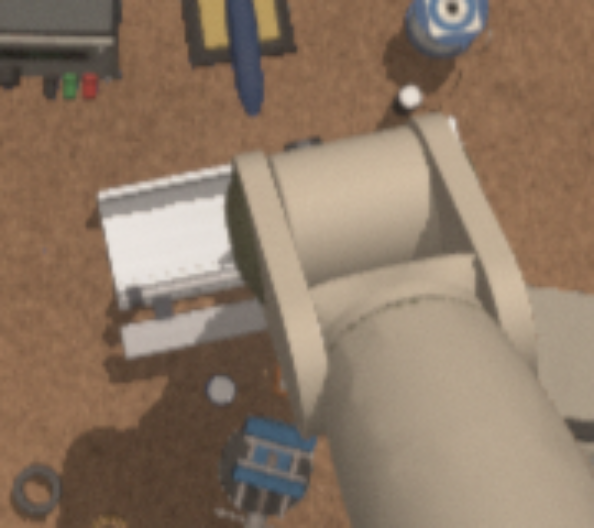

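Call:
move_arm(
  series=[
    [[-1,0,0],0,0.73],
    [[-2,0,0],0,0.73],
    [[-3,0,0],0,0.73],
    [[-4,0,0],0,0.73],
    [[-5,0,0],0,0.73],
    [[-5,0,0],0,0.73],
  ],
)

```text
time_s: 9.0
eef_pos: [439.9, 221.8, 106.1]
ee_rot: [-0.0, 0.618, 0.786, 0.0]
force: [-1.7, 5.8, 6.2]
grip_width: 0.735
```

Run:
```python
from fr import *
st()
```

```text
t 9.0 eefC [-37.2  37.4 106.1] head 103.66 F [-1.7  5.8  6.2] Fc -0.3 6.0 g 0.735
```

Call:
move_arm(
  series=[
    [[-0.7,0,0],0,0.73],
    [[-1.4,0,0],0,0.73],
    [[-2,0,0],0,0.73],
    [[-2,0,0],0,0.73],
  ],
)

```text
time_s: 9.5
eef_pos: [440.4, 220.3, 106.1]
ee_rot: [-0.0, 0.618, 0.786, 0.001]
force: [-3.2, 10.4, 4.8]
grip_width: 0.727
```

Run:
```python
from fr import *
st()
```

```text
t 9.5 eefC [-37.2  35.8 106.1] head 103.67 F [-3.2 10.4  4.8] Fc -0.7 10.9 g 0.727
```

Call:
move_arm(
  series=[
    [[-0.7,0,0],0,0.73],
    [[-1.2,0,0],0,0.73],
    [[-1.2,0,0],0,0.73],
  ],
)

```text
time_s: 9.88
eef_pos: [440.6, 220.0, 106.3]
ee_rot: [-0.0, 0.618, 0.786, 0.001]
force: [-3.7, 17.7, 6.2]
grip_width: 0.731
```

Run:
```python
from fr import *
st();o=snap('g');[meas(o[n][1],n) for n in o]
```

```text
t 9.88 eefC [-37.   35.5 106.3] head 103.71 F [-3.7 17.7  6.2] Fc 0.5 18.1 g 0.731
top bar60 37 38.3 top bar100 71 38.2 top bar175 26 38.3 
scene bar25 65 37.8 scene bar60 74 36.9 scene bar100 84 36.7 scene bar175 36 36.6 scene blade 32 79.5 tabY [19.1 48. ] n 79
```

View pics/g_s.png

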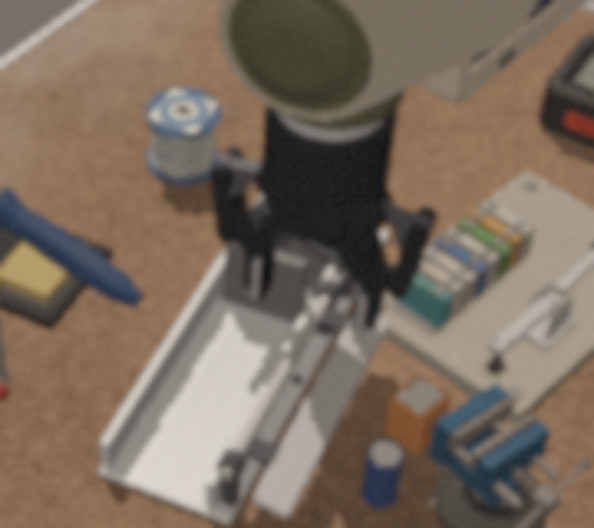

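Call:
move_arm(
  series=[
    [[1,0,0],0,0.73],
    [[3,0,0],0,0.73],
    [[6,0,0],0,0.73],
    [[9,0,0],0,0.73],
    [[9,0,4],0,0.73],
    [[9,0,0],0,0.73],
    [[9,0,0],0,0.73],
  ],
)

```text
time_s: 10.85
eef_pos: [438.6, 227.2, 106.0]
ee_rot: [0.0, 0.618, 0.786, -0.0]
force: [-0.0, -2.3, 4.4]
grip_width: 0.729
```

Run:
```python
from fr import *
st();o=snap('i');[meas(o[n][1],n) for n in o]
```

```text
t 10.85 eefC [-37.2  43.  106. ] head 103.65 F [-0.  -2.3  4.4] Fc -0.6 -2.2 g 0.729
top bar60 21 38.0 top bar100 69 38.0 top bar175 26 37.5 
scene bar25 56 40.0 scene bar60 76 37.0 scene bar100 84 36.8 scene bar175 38 36.9 scene blade 29 74.6 tabY [18.8 55. ] n 72
```

Call:
move_arm(
  series=[
    [[0,0,-2.5],0,0.73],
    [[0,0,-5],0,0.73],
    [[0,0,-7.5],0,0.73],
    [[0,0,-10],0,0.73],
    [[0,0,-12.5],0,0.73],
    [[0,0,-15],0,0.73],
    [[0,0,-18],0,0.73],
    [[0,0,-25],0,0.73],
    [[0,0,-40],0,0.73],
    [[0,0,-70],0,0.73],
  ],
)

```text
time_s: 12.2
eef_pos: [438.3, 227.1, 176.7]
ee_rot: [-0.001, 0.618, 0.786, -0.001]
force: [0.1, -0.6, -0.5]
grip_width: 0.729
```

Call:
move_arm(
  series=[
    [[0,0,-60],0,0.73],
    [[0,0,-120],0,0.73],
    [[60,-60,-140],0,0.73],
    [[100,-100,-140],0,0.73],
    [[150,-130,-140],0,0.73],
    [[200,-150,-140],0,0.73],
    [[230,-150,-140],0,0.73],
    [[230,-150,-140],0,0.73],
  ],
)

```text
time_s: 13.2
eef_pos: [237.4, 416.5, 316.6]
ee_rot: [-0.0, 0.617, 0.787, 0.0]
force: [1.0, -0.3, 0.4]
grip_width: 0.727
```

Run:
```python
from fr import *
st();o=snap('j');[meas(o[n][1],n) for n in o]
c0=toC(cloud('top',np.load('top0.npz')['d']))
for nm,c in(('before',c0),('after',o['top'][1])):
    X,Y,Z=c[...,0],c[...,1],c[...,2]
    for n,(zl,zh,x0,x1,y0,y1) in dict(arm=(48,58,-28,35,-15,15),tab=(56,66,-35,35,5,170),relay=(30,40,-145,-100,50,100),blue=(36,45,-140,-100,105,150),black=(30,40,45,80,-70,-35)).items():
        m=(Z>zl)&(Z<zh)&(X>x0)&(X<x1)&(Y>y0)&(Y<y1)
        if m.sum(): print(nm,n,m.sum(),np.c_[X[m],Y[m],Z[m]].mean(0).round(1),np.percentile(Y[m],[2,98]).round(1))
```

```text
t 13.2 eefC [-188.3  274.3  316.6] head 103.84 F [ 1.  -0.3  0.4] Fc 0.9 -0.5 g 0.727
top bar25 61 53.6 top bar60 66 53.5 top bar100 68 54.0 top bar175 27 53.8 top blade 53 54.3 tabY [18.6 26.2] n 82
scene bar25 9 52.2 scene bar60 43 52.0 scene bar100 70 52.6 scene bar175 34 52.0 scene blade 60 52.4 tabY [19.1 27.2] n 94
before arm 116 [ 0.  -0.1 52.2] [-6.1  5.5]
before tab 74 [  2.  143.2  62. ] [139.4 146.9]
before relay 138 [-124.    74.    36.1] [59.2 88.9]
before blue 64 [-120.6  129.1   41.4] [119. 139.]
before black 48 [ 60.3 -54.5  35.2] [-62.9 -45.9]
after arm 117 [ 0.6 -0.1 52.2] [-6.   5.4]
after tab 82 [ 2.1 22.4 61.9] [18.5 26.2]
after relay 136 [-124.    74.2   36. ] [59. 89.]
after blue 67 [-120.5  128.9   41.6] [119.1 139. ]
after black 43 [ 60.2 -54.3  35.2] [-63.1 -46.4]
```

View pics/j_s.png

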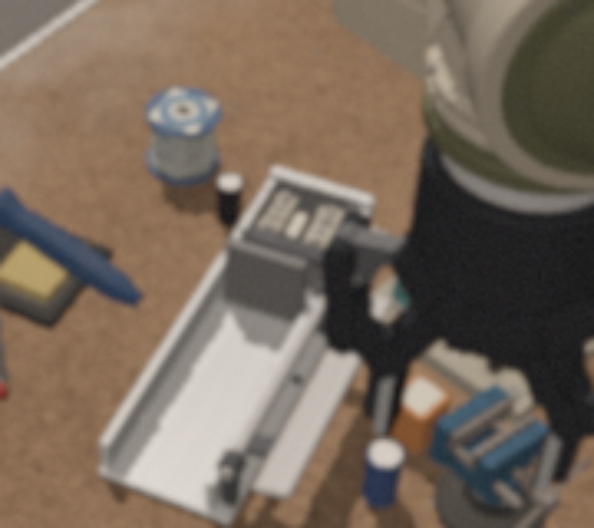

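View pics/j_t.png

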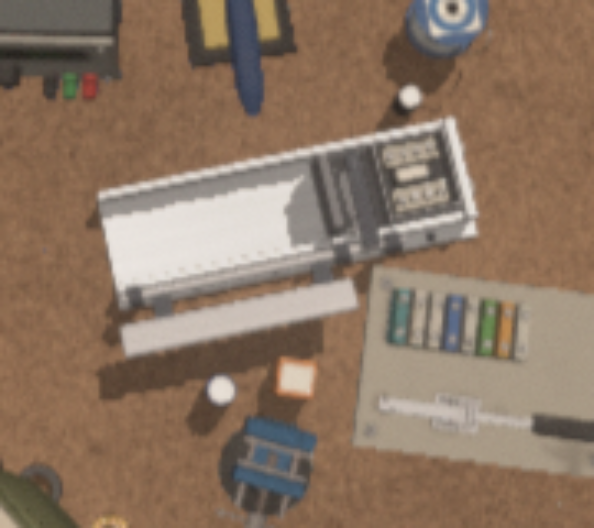

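Run:
```python
from fr import *
st();print(ctrl.finish_job())
```

```text
t 13.3 eefC [-187.6  272.5  316.3] head 103.68 F [-0.  -0.  -0.7] Fc -0.0 -0.0 g 0.728
the job is handed in; nothing more can be done
None
```

The tray is loaded and the gate is shut behind the parts. I handed the job in at 13.3 s, with the robot clear of everything.

One finger pressed the long bar down to about 38 mm, which put the gate at about 0.49 rad. The other finger pushed the tab about 121 mm until the force rose from 6 N to 18 N and the tray stopped against the end stop. I then backed the finger off the tab with the gate still held open, raised the fingers slowly so the gate dropped shut, and moved away.

**Last checks:**
- **Tray:** the top camera puts the tab's centre at chute y = 22.4 mm, against a target of 22. The scene camera gave about 23 mm and reads about 1 mm high in y.
- **Gate:** the bar is back at about 53.5 mm and the arm's top at 52.2 mm, the same as before the job, so the gate is shut in the gap.
- **Parts lying around:** the relay and both capacitors measured within 0.3 mm of where they started. I checked the spool only by eye and it looked unmoved. I did not re-check the side cutters, but the arm did not go near them.

**One slip:** while backing off, one row had a wrong value that commanded 4 mm of extra downward press for 1/8 s. The gate only opened a little further, and the tray and the forces afterwards were unaffected.

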